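Peel a pressed copper tray off its stuck nest and offer it to the pitch pan

TASK

First take the chasing punch out of the top copper tray and lay it in the notch of the brass vee block, level and with both ends overhanging, so that it cannot roll. Then peel the top tray off its nest, where it sticks with wax: raise one corner first while the opposite corner is still down, and leave the lower trays and their board standing where they are. Finish still holding the tray, level and right way up, centred over the pitch pan about a hand's breadth above its rim, ready to be bedded for chasing and touching nothing else; leave the other things on the bench alone.

Things in the scene. Friction and masses are not known exactly. Their poses are not given: they have to be found in the camera images.
- tray_mid (a point): centre of the top tray, 15 mm above its underside; z up. Pressed copper tray, 124 (x) x 170 (y) x 30 mm high, 150 g, its four corners cut off straight at 45 degrees. Round the top a rim of box section, 9 mm wide, 13 mm deep, upright sides: the place to grip. Inside it the wall slopes to a flat floor 84 x 130 mm, whose top is 28 mm below the rim's top
- corner0 (a point): middle of the tray's cut corner at +x +y, on top of the rim, mid-width (from the tray's centre x +45.8, y +68.8, z +15 mm). The cut is 26 mm off each side, so the rim here is a straight bar 37 mm long at 45 degrees; fingers close across its 9 mm along the tray's direction (1, 1). All four corners are alike
- corner1 (a point): the same at the tray's corner +x -y (x +45.8, y -68.8 mm)
- corner2 (a point): the same at the tray's corner -x -y (x -45.8, y -68.8 mm)
- corner3 (a point): the same at the tray's corner -x +y (x -45.8, y +68.8 mm)
- nest: the rest of the nest: four more such trays, stuck fast in one another, on a loose wooden board 140 x 186 x 12 mm, 0.9 kg together; origin under the board's centre, axes as the top tray's at the start. The rims lie straight on one another, one every 13 mm
- seam (a point): middle of the nest, at the height of the seam under the top rim, 81 mm above the counter (the top rim spans 81 to 94 mm; fingers reaching below the seam grip the next tray too). Four amber dabs of wax, 20 mm long, stand 8 mm out from the long sides, 47 mm either side of the middle; each clings to the top rim with 1 to 2 N until the rim there has risen about 4 mm
- punch_mid (a point): centre of the chasing punch: square steel bar 9 x 9 x 108 mm, 50 g, z axis along it from the butt (-54 mm) to the point (+54 mm); full square section from -54 to +24 mm, then tapering. At the start it lies flat on the top tray's floor, its axis about 70 mm above the counter
- vee_block: brass vee block, 40 (x) x 90 (y) x 28 mm high, 0.62 kg, loose; origin under its centre. A notch, open at the top, runs across its middle along its x axis, 26 mm wide at the bottom, which is 14 to 17 mm above the counter. The punch lies in it along x, ends overhanging; held 31 mm from its middle towards the butt, the fingers clear the block
- pan_top (a point): centre of the pitch pan, at the level of its rim: round tin pan of dark gravel, 262 mm across and 57 mm high, fixed, on a thin steel plate, its rim 61 mm above the counter
- form_block: bystander: pale wooden forming block with a hollow side, 64 x 78 x 30 mm; origin under its middle
- wax_tin: bystander: flat round tin, 62 mm across, 23 mm high
Not all that is in view belongs to the job. What is shaped like the vee_block but purple is not meant.

How it is judged (in metres and radians):
On the way, in this order (a step that is already met when the one before it is completed fails the run):
1. the punch lies in the notch of the vee block, let go, with the top tray still seated on the nest (x of punch_mid in the frame of vee_block between -0.022 and 0.022 m and y of punch_mid in the frame of vee_block between -0.014 and 0.014 m and z of punch_mid in the frame of vee_block between 0.012 and 0.0265 m and angle between the z axis of punch_mid and the x axis of vee_block, either way round below 0.3 rad and angle between vee_block's own z axis and vertical below 0.1 rad and contact force between the fingers and punch below 0.05 N and linear speed of punch below 0.03 m/s and z of each of corner0, corner1, corner2, corner3 in the frame of nest below 0.099 m), for 0.2 s.
2. one corner of the top tray is raised 12 mm or more while the opposite corner is still down (((z of corner0 in the frame of nest above 0.106 m and z of corner2 in the frame of nest below 0.099 m) or (z of corner1 in the frame of nest above 0.106 m and z of corner3 in the frame of nest below 0.099 m) or (z of corner2 in the frame of nest above 0.106 m and z of corner0 in the frame of nest below 0.099 m) or (z of corner3 in the frame of nest above 0.106 m and z of corner1 in the frame of nest below 0.099 m))), for 0.05 s.
At the end, for the whole second after the job is handed in: tray held still by the fingers alone, open side up, within 15 degrees of level, centred over the pan within 40 mm, underside 30 to 150 mm above the pan's rim; punch down in the vee block's notch, middle within 22 mm, direction within 17 degrees; lower trays standing within 30 mm of their place (x of punch_mid in the frame of vee_block between -0.022 and 0.022 m and y of punch_mid in the frame of vee_block between -0.014 and 0.014 m and z of punch_mid in the frame of vee_block between 0.012 and 0.0265 m and angle between the z axis of punch_mid and the x axis of vee_block, either way round below 0.3 rad and angle between vee_block's own z axis and vertical below 0.1 rad and contact force between the fingers and tray above 0.5 N and contact force between tray and nest below 0.05 N and contact force between tray and pitch_pan below 0.05 N and horizontal distance between tray_mid and pan_top below 0.04 m and z of tray_mid in the frame of pan_top between 0.045 and 0.165 m and angle between tray_mid's own z axis and vertical below 0.26 rad and linear speed of tray below 0.03 m/s and angle between nest's own z axis and vertical below 0.05 rad and distance of nest from where it was at the start of the episode below 0.03 m and height (world z) of nest below 0.01 m and contact force between the fingers and punch below 0.05 N); the arm keeps its last pose, push and grip.
It fails at once if the nest is tipped or lifted (angle between nest's own z axis and vertical above 0.15 rad or height (world z) of nest above 0.02 m).
It fails at once if the nest is pushed more than 30 mm (distance of nest from where it was at the start of the episode above 0.03 m).
It fails at once if a bystander is pushed more than 30 mm (distance of any of form_block, wax_tin from where it was at the start of the episode above 0.03 m).
It also fails if it takes over 58 s, if anything falls off the work surface, if the arm or the gripper's body presses on something with over 40 N, if the wrist force passes 120 N, or if a joint passes its speed limit or range.

ROBOT

A 6-joint arm with a two-finger parallel gripper is mounted at the origin on a cart in front of the work surface, level with it; the furniture and walls round the work are solid. World frame = base frame: x ahead of the robot, y to its left, z up, the work surface at z = 0. Lengths are in m, angles in degrees, forces in N, time in s.
With the tool pointing down it reaches from about 0.3 to 0.85 m from the base axis. Payload 4.2 kg.
Tool frame: the origin (TCP) lies at the very end of the fingers, on their centre line; the grasp point (between the pads) lies 19 mm behind it; y points along the fingers, z is the direction in which the jaws open and shut, and the axes are right-handed (so a half turn about y gives the same grasp; the last joint's range is limited). The gripper opens to 91 mm and grips with 3 to 60 N. Pads are 32 mm wide; open, the fingers measure 118 mm over their backs; the gripper's body (76 mm by 178 mm) begins 60 mm behind the grasp point.
Start: joints at [-71.792, 18.312, 89.639, -0, 72.044, -1.146], TCP at [0.191, -0.543, 0.214] pointing down, gripper open.
Joint ranges: [-177.97, 177.97], [-48.28, 115.42], [12.27, 149.76], [-77.06, 257.06], [2.81, 150.46], [-146.56, 146.56]. Speed limits (degrees/s): [147.25, 147.25, 180, 180, 180, 180].

INTERFACE

Orientations are given as [roll, pitch, yaw] about the fixed x, y, z axes, in that order (R = Rz(yaw) Ry(pitch) Rx(roll)).
In Python, from rig import readout, vision, ticket gives the robot as it stands. The module is installed in compiled form; this text tells all that it offers.
- The arm moves only by the tool carry_out, never from a script. Its argument "commands" is text: rows parted by semicolons, each of 4 numbers parted by spaces: the shift along the tool's x, y, z in mm, then the turn about the tool's y in degrees. A call has 1 to 10 rows; each row shifts and turns the pose as measured when the row begins, along the tool's axes as they then stand; what a row does not reach is not made up. A row lasts 1/10 s, in which the tool goes at most 50 mm and 8.59 degrees, less where a joint would pass 70% of its speed; a pose out of reach is approached as far as the arm can. A call is refused whole if a number of a shift passes 50 or a number of a turn 8.59, either way. A call with a gripper value outside its range is refused whole. "jaw" is the opening, from 0 (shut) to 1 (fully open), set as the call begins (left out, the last holds). The fingers move at their own pace and stop on an object; "squeeze" is the grip in N (left out, the last holds). Time passes only in rows, so rows that do not move let the fingers close. It gives the time, the measured TCP pose, the force and the opening at its end, in the units of the state.
- readout.get_state(): the state, without advancing time (a new reading comes with each control period).
- vision.snapshot(name): name is "scene" or "top" or "wrist"; returns (picture, depth): 480x640x3 uint8, red, green, blue; 480x640 float32, m along the optical axis (not along the pixel's ray), 0 where there is no reading.
- vision.camera_params(name): a dict with "fx", "fy", "cx", "cy" (pixels), "R" (3x3) and "t" (3): a world point X has camera coordinates R X + t. Camera axes: x right, y down, z forward; pixel columns grow to the right and rows downward; lengths in m; the calibration is good to about 2 mm. A picture is of the moment at which its call begins: read the wrist's pose just before it. camera_params takes no time and is no camera call; for the wrist camera it gives the pose at the moment of the call.
- ticket.hand_in(): hands the job in, once; it reports no verdict.
The state is a dict: "time_s": time; "qpos": joint angles; "joint_vel": joint speeds; "joint_torque": joint torques, N m; "ee_pos": TCP position; "ee_rot": TCP orientation; "wrist_force": force on the tool from outside, world axes, zero at the start; "moment": the same for the moment, N m; "finger_gap": opening from 0.0 (shut) to 1.0 (fully open).
Only numpy, scipy, OpenCV 4.12 (cv2) and the standard library are available. Lean on these libraries where they do the work, as an engineer would, in place of code of your own. Each camera call takes 0.05 s, during which the arm holds its last target. There are 200 camera calls.

## Working session

There is one attempt and no reset: what is moved stays moved. The work goes in short steps, Python scripts to look and compute and a tool call to move; the robot and the scene stay as the last step left them, time stands still between calls to the robot, and variables do not carry over. Pictures are saved under pics/ and viewed, about 8 in all and at most 12, crops included, and the job is handed in when it is done.

Besides the shell and the picture viewer there is one more tool, called after ">>>" as name(argument=value, ...), one argument or row to a line, values as JSON. carry_out: Moves the arm, as the interface text tells. Its arguments: {"type":"object","properties":{"commands":{"type":"string"},"jaw":{"type":"number"},"squeeze":{"type":"number"}},"required":["commands"]}

```bash
mkdir -p pics
cat > h.py <<'E'
import numpy as np, cv2
from rig import readout, vision, ticket
def snap(n):
    c=vision.camera_params(n); im,d=vision.snapshot(n); 
    np.savez('%s.npz'%n,im=im,d=d,**{k:c[k] for k in c}); return im,d,c
def world(d,c):
    v,u=np.mgrid[0:480,0:640]
    P=np.stack([(u-c['cx'])/c['fx']*d,(v-c['cy'])/c['fy']*d,d],-1)
    return (P-np.array(c['t']))@np.array(c['R'])
def save(n,im): cv2.imwrite('pics/'+n+'.png',im[:,:,::-1])
E
python3 - <<'E'
from h import *
print(readout.get_state())
a=snap('top'); b=snap('scene')
save('top0',a[0]); save('scene0',b[0])
print(a[2])
E
```

```text
{'time_s': 0.0, 'qpos': array([-7.17915317e+01,  1.83500786e+01,  8.97073118e+01, -8.98893059e-04,
        7.20442385e+01, -1.14473713e+00]), 'joint_vel': array([ 0.10912593,  0.00907904,  0.03229096,  0.02265667,  0.00444092,
       -0.08204411]), 'joint_torque': array([ 1.19120148e-03, -4.12466347e+01, -2.31970489e+01,  7.27650197e-02,
        4.55715274e-02, -1.48062295e-04]), 'ee_pos': array([ 0.19039473, -0.54201365,  0.21312982]), 'ee_rot': array([-9.01016257e+01,  1.17590235e-03, -1.60646518e+02]), 'wrist_force': array([ 0.30695349, -0.1029885 , -0.65999303]), 'moment': array([ 0.02779097, -0.00015424, -0.01313123]), 'finger_gap': 1.0007110360871727}
{'fx': 482.1415885498974, 'fy': 482.1415885498974, 'cx': 314.0347275253372, 'cy': 241.79486949312093, 'R': array([[ 7.08032766e-03, -9.99974654e-01,  7.48012420e-04],
       [-9.80528583e-01, -7.08943959e-03, -1.96248408e-01],
       [ 1.96248737e-01,  6.56055475e-04, -9.80553927e-01]]), 't': array([0.10257192, 0.54262678, 1.43208232])}
```

View pics/top0.png

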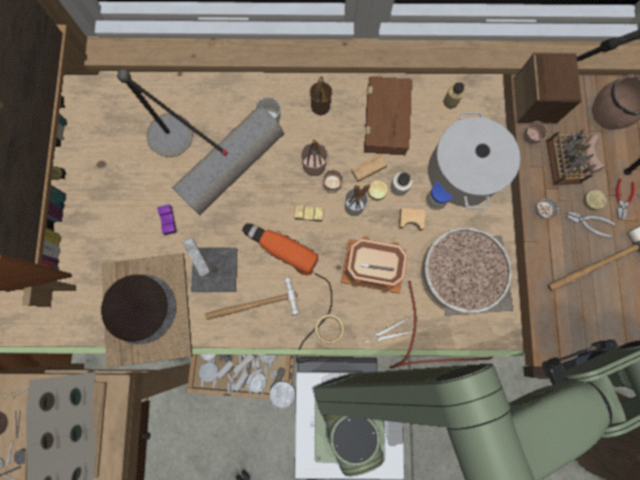

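View pics/scene0.png

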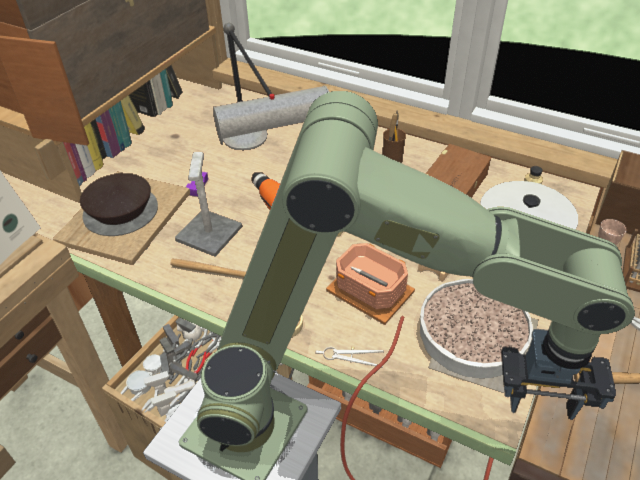

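The top view shows the nest at about (376,263) with the punch in it, the pan at (467,270) and the form block at (412,217). Two things are shaped like the vee block: the yellow-brass one at (308,213) and the purple one at (167,219). The brass one fits the description, so I'll confirm it in an enlarged crop and measure from that.

Run:
```python
from h import *
z=np.load('top.npz'); W=world(z['d'],z); im=z['im']
c=im[185:315,280:520]; save('crop1',cv2.resize(c,(792,429),interpolation=cv2.INTER_CUBIC))
np.set_printoptions(precision=4,suppress=True)
def blob(n,u0,u1,v0,v1,zl,zh):
    m=np.zeros((480,640),bool); m[v0:v1,u0:u1]=1
    m&=(W[...,2]>zl)&(W[...,2]<zh)
    p=W[m]; r=cv2.minAreaRect((p[:,:2]*1000).astype(np.float32)); print(n,m.sum(),r,np.percentile(p[:,2],[5,50,95]))
blob('rim',330,420,225,300,.085,.11)
blob('vee',285,332,195,230,.01,.06)
blob('veetop',285,332,195,230,.022,.06)
blob('pan rim',415,520,220,320,.05,.08)
blob('form',395,430,200,235,.02,.06)
blob('board',335,415,235,300,.006,.02)
print(W[213,290:328,2]); print(W[268,355:400,2]);print(W[270,420:516:4,2])
```

```text
rim 767 ((476.30572509765625, -82.6612548828125), (170.21473693847656, 140.16200256347656), 79.6982192993164) [0.0861 0.0929 0.0989]
vee 370 ((661.42578125, 120.01680755615234), (91.18815612792969, 100.02155303955078), 78.87541961669922) [0.0125 0.0249 0.033 ]
veetop 234 ((643.6454467773438, 123.60574340820312), (90.0547866821289, 41.34440994262695), 85.27752685546875) [0.0228 0.0278 0.0339]
pan rim 5197 ((460.4052734375, -362.38116455078125), (259.454833984375, 260.86102294921875), 14.344099044799805) [0.0509 0.0555 0.0633]
form 408 ((627.0722045898438, -205.6310272216797), (77.7601318359375, 63.05516815185547), 83.03392028808594) [0.0242 0.031  0.0363]
board 608 ((474.2462158203125, -82.86858367919922), (246.43865966796875, 203.32229614257812), 89.71436309814453) [0.0063 0.0115 0.0173]
[ 0.0023  0.0005 -0.0017  0.006  -0.0009  0.0228  0.0315  0.0329  0.0292
  0.0255  0.0353  0.0309  0.0253  0.0281  0.0174  0.0121  0.0178  0.0185
  0.0137  0.02    0.0164  0.0194  0.0113  0.0197  0.0232  0.0259  0.0291
  0.0303  0.0364  0.0276  0.0278  0.0256  0.0223  0.0234  0.002   0.0048
 -0.0011  0.0055]
[0.0655 0.0642 0.0641 0.0623 0.0695 0.0606 0.0702 0.0685 0.0714 0.0745
 0.0663 0.0625 0.0652 0.0677 0.0641 0.0641 0.063  0.0634 0.069  0.0719
 0.0677 0.074  0.0728 0.0779 0.0719 0.0755 0.077  0.072  0.077  1.5106
 0.0758 0.0773 0.073  0.081  0.0734 0.0721 0.0763 0.0681 0.0716 0.0721
 0.0714 0.0696 0.0668 0.0768 0.0747]
[ 0.0028  0.0307  0.0575  0.056   0.0526  0.0516  0.0592  0.0563  0.0544
  0.0583  0.0552  0.0541  0.0614  0.0589  0.0609  0.0554  0.0641  0.0558
  0.0451  0.0571  0.0526  0.0588  0.0566 -0.0022]
```

View pics/crop1.png

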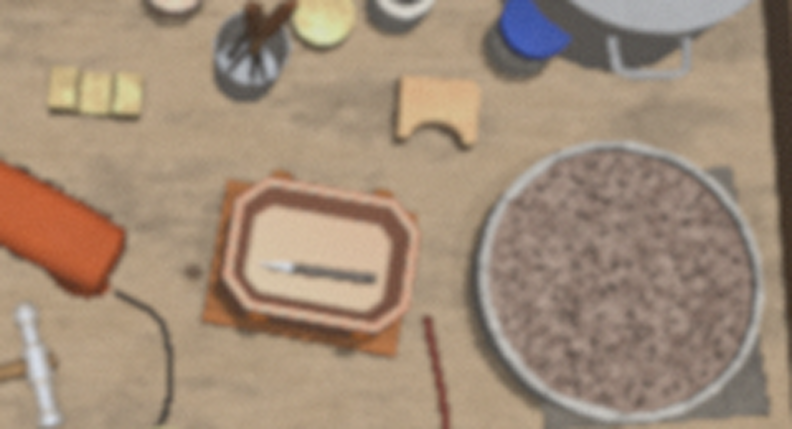

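The crop confirms the brass block at crop (95,92), with its raised-notch-raised profile. The punch points left (+y), with its point at crop (265,266) and its butt at (376,278). Next I'll move over the tray for a near view.

```bash
cat >> h.py <<'E'
def plan(x,y,z,yaw,step=45):
    s=readout.get_state(); w=np.radians(s['ee_rot'][2]); d=np.array([x,y,z])-s['ee_pos']
    t=-((yaw-s['ee_rot'][2]+180)%360-180)
    tx=np.cos(w)*d[0]+np.sin(w)*d[1]; tz=-np.sin(w)*d[0]+np.cos(w)*d[1]; n=max(1,int(np.ceil(np.linalg.norm(d)*1000/step)),int(np.ceil(abs(t)/8.5)))
    print('t',round(s['time_s'],2),'now',s['ee_pos'].round(4),s['ee_rot'].round(2),'F',s['wrist_force'].round(1),'gap',round(s['finger_gap'],3))
    print('total mm tool x %.1f y %.1f z %.1f turn %.1f'%(tx*1e3,-d[2]*1e3,tz*1e3,t),'rows>=',n)
E
python3 -c "
from h import *
plan(.46,-.085,.27,-96)"
```

```text
t 0.1 now [ 0.1904 -0.5421  0.2132] [ -90.09    0.   -160.65] F [-0.1 -0.2 -0.8] gap 1.005
total mm tool x -405.8 y -56.8 z -341.9 turn -64.6 rows>= 12
```

>>> carry_out(
  commands="0 -30 0 0;-35 -5 -29 0;-35 -5 -29 0;-35 -5 -29 0;-35 -5 -29 0;-35 -5 -29 0;-35 0 -29 0;-35 0 -29 0;-35 0 -29 0;-35 0 -29 0",
  jaw=0.4,
)

```text
time_s: 1.1
ee_pos: [0.4057, -0.1828, 0.267]
ee_rot: [-90.4, -0.0, -161.3]
wrist_force: [0.5, -0.6, 0.6]
finger_gap: 0.397
```

>>> carry_out(
  commands="-35 0 -29 0;-35 0 -29 0;0 0 0 -8.5;0 0 0 -8.5;0 0 0 -8.5;0 0 0 -8.5;0 0 0 -8.5;0 0 0 -8.5;0 0 0 -8.5;0 0 0 -5",
)

```text
time_s: 2.1
ee_pos: [0.4552, -0.0937, 0.2635]
ee_rot: [-90.6, 0.5, -95.6]
wrist_force: [0.6, -0.8, -0.0]
finger_gap: 0.398
```

```bash
python3 -c "
from h import *
plan(.46,-.085,.27,-96)
a=snap('wrist'); save('w1',a[0]); print(a[2]['fx'],-np.array(a[2]['R']).T@a[2]['t'])"
```

```text
t 2.1 now [ 0.4552 -0.0937  0.2635] [-90.63   0.55 -95.62] F [ 0.6 -0.8 -0. ] gap 0.398
total mm tool x -9.1 y -6.5 z 3.9 turn 0.4 rows>= 1
383.30083699587806 [ 0.46399034 -0.02146889  0.43409485]
```

View pics/w1.png

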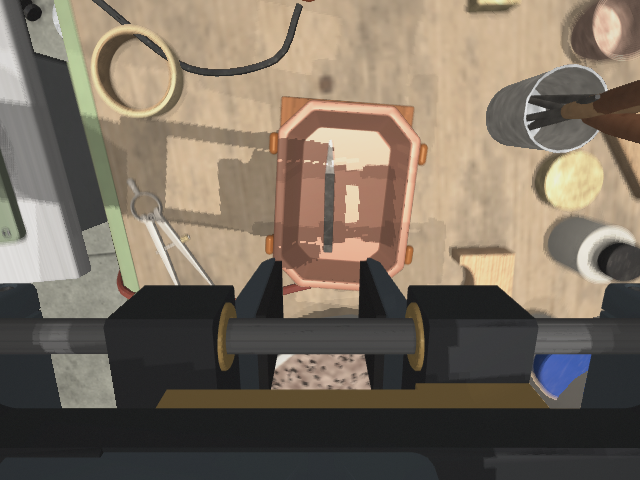

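The wrist view is clear: the punch runs from its point at (331,142) to its butt at (328,251), inside the octagonal rim spanning (275-422, 98-290). I'll measure both through the calibration.

```bash
cat >> h.py <<'E'
def ray(c,uv,z):
    R=np.array(c['R']);C=-R.T@np.array(c['t']); uv=np.atleast_2d(uv)
    d=np.c_[(uv[:,0]-c['cx'])/c['fx'],(uv[:,1]-c['cy'])/c['fy'],np.ones(len(uv))]@R
    return (C+d*((z-C[2])/d[:,2])[:,None])[:,:2]
E
python3 - <<'E'
from h import *
np.set_printoptions(precision=4,suppress=True)
z=np.load('wrist.npz'); W=world(z['d'],z); im=z['im'].astype(int)
m=np.zeros((480,640),bool); m[95:300,262:432]=1
hm=m&(W[...,2]>.0885)&(W[...,2]<.1)
n,l,st,_=cv2.connectedComponentsWithStats(hm.astype(np.uint8)); k=1+st[1:,4].argmax(); v,u=np.where(l==k)
P=ray(z,np.c_[u,v],.094); print('rim',len(u),cv2.minAreaRect((P*1000).astype(np.float32)),np.median(W[l==k][:,2]))
P2=W[l==k]; print('rim depth',cv2.minAreaRect((P2[:,:2]*1000).astype(np.float32)))
g=im.max(2); dk=np.zeros_like(m); dk[135:260,315:345]=(g[135:260,315:345]<85); 
n,l,st,_=cv2.connectedComponentsWithStats(dk.astype(np.uint8)); k=1+st[1:,4].argmax(); v,u=np.where(l==k)
print('dark',st[k]); P=ray(z,np.c_[u,v],.0735); print(cv2.minAreaRect((P*1000).astype(np.float32)),np.median(W[l==k][:,2]))
print('ends',ray(z,[[331,142],[328,252]],.073))
fl=W[150:160,345:380,2]; print('floor z',np.median(fl))
E
```

```text
rim 5964 ((477.226318359375, -79.85984802246094), (168.36627197265625, 127.90201568603516), 79.68399810791016) 0.0926521804807974
rim depth ((477.5682373046875, -80.4259033203125), (169.9871063232422, 129.72201538085938), 79.67670440673828)
dark [324 220   9  25 193]
((457.92218017578125, -111.29737091064453), (23.981487274169922, 7.785118579864502), 84.53032684326172) 0.07377442825723672
ends [[ 0.4685 -0.0271]
 [ 0.456  -0.1315]]
floor z 0.06514684151392944
```

```bash
python3 -c "
from h import *
plan(.4587,-.1087,.11,-96.8)"
```

```text
t 2.15 now [ 0.4552 -0.0937  0.2634] [-90.64   0.55 -95.53] F [0.5 0.3 1. ] gap 0.403
total mm tool x 14.6 y 153.4 z 5.0 turn 1.3 rows>= 4
```

>>> carry_out(
  commands="7 0 2.5 1.3;7 40 2.5 0;0 40 0 0;0 40 0 0;0 30 0 0;0 0 0 0",
  jaw=0.22,
)

```text
time_s: 2.75
ee_pos: [0.4596, -0.1101, 0.1097]
ee_rot: [-90.3, 0.4, -97.8]
wrist_force: [-0.7, -0.1, 0.8]
finger_gap: 0.223
```

```bash
python3 -c "
from h import *
plan(.4587,-.1087,.068,-96.8)"
```

```text
t 2.75 now [ 0.4596 -0.1101  0.1097] [-90.32   0.41 -97.82] F [-0.7 -0.1  0.8] gap 0.223
total mm tool x -1.2 y 41.7 z -1.1 turn -1.0 rows>= 1
```

>>> carry_out(
  commands="-1 15 -1 -1;0 15 0 0;0 7 0 0;0 4 0 0;0 0 0 0",
)

```text
time_s: 3.25
ee_pos: [0.463, -0.1111, 0.0723]
ee_rot: [-89.9, 0.3, -97.2]
wrist_force: [0.5, 0.6, -0.0]
finger_gap: 0.219
```

>>> carry_out(
  commands="0 0 0 0;0 0 0 0;0 0 0 0;0 0 0 0;0 0 0 0;0 0 0 0",
  jaw=0,
  squeeze=20,
)

```text
time_s: 3.85
ee_pos: [0.4647, -0.1116, 0.0749]
ee_rot: [-89.6, 0.3, -97.2]
wrist_force: [-0.0, -0.3, -0.5]
finger_gap: 0.091
```

>>> carry_out(
  commands="0 -2 0 0;0 0 0 0;0 0 -2 0;0 3 -2 0;0 3 0 0;0 3 0 0;0 0.5 0 0",
  jaw=0.22,
)

```text
time_s: 4.55
ee_pos: [0.4603, -0.111, 0.0668]
ee_rot: [-89.6, 0.3, -97.3]
wrist_force: [0.3, -0.2, 0.0]
finger_gap: 0.225
```

>>> carry_out(
  commands="0 0 0 0;0 0 0 0;0 0 0 0;0 0 0 0;0 0 0 0",
  jaw=0,
  squeeze=25,
)

```text
time_s: 5.05
ee_pos: [0.4605, -0.111, 0.0666]
ee_rot: [-89.6, 0.3, -97.3]
wrist_force: [0.5, -0.2, 0.3]
finger_gap: 0.092
```

>>> carry_out(
  commands="0 -15 0 0;0 -20 0 0;0 -30 0 0;0 -30 0 0;0 -20 0 0;0 0 0 0",
)

```text
time_s: 5.65
ee_pos: [0.4582, -0.1112, 0.1845]
ee_rot: [-89.8, 0.3, -97.2]
wrist_force: [-0.9, 0.5, -0.4]
finger_gap: 0.096
```

```bash
python3 -c "
from h import *
plan(.6436,.16,.18,-186)
a=snap('wrist'); save('w2',a[0])"
```

```text
t 5.65 now [ 0.4582 -0.1112  0.1845] [-89.83   0.32 -97.25] F [-0.9  0.5 -0.4] gap 0.096
total mm tool x -292.4 y 4.5 z 149.7 turn 88.8 rows>= 11
```

View pics/w2.png

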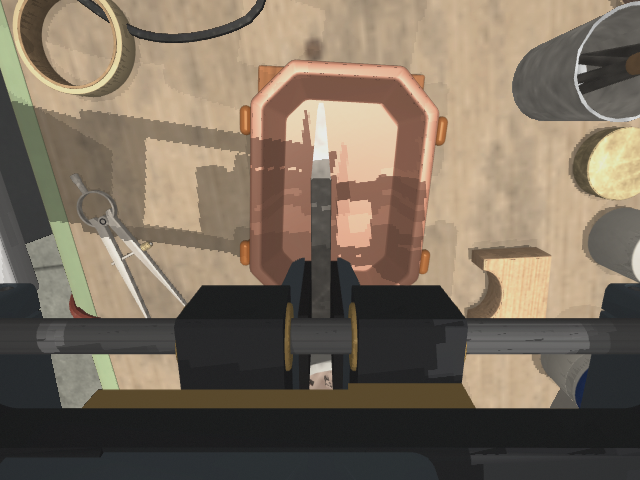

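The punch is held level-looking between the fingers: its point is at about (320,103), and it runs down to the fingers at (320,290). Next I'll check its pitch by depth, and the joint angles.

Run:
```python
from h import *
np.set_printoptions(precision=4,suppress=True)
z=np.load('wrist.npz'); W=world(z['d'],z)
for v in range(110,290,20):
    print(v,W[v,320], end=' ')
s=readout.get_state(); print(s['qpos'],s['ee_pos'])
```

```text
110 [ 0.468  -0.0286  0.1893] 130 [ 0.467  -0.0365  0.1895] 150 [ 0.466  -0.0445  0.1913] 170 [ 0.465  -0.0527  0.1912] 190 [ 0.4639 -0.0609  0.1923] 210 [ 0.4628 -0.0697  0.1912] 230 [ 0.4617 -0.0784  0.1917] 250 [ 0.4605 -0.0876  0.1914] 270 [ 0.4593 -0.0969  0.1916] [-15.2739  10.3117 105.4273   0.3716  64.2974  -8.1887] [ 0.4573 -0.1109  0.1831]
```

>>> carry_out(
  commands="-40 0 0 0;-40 0 0 0;-40 0 0 0;-40 0 0 0;-40 0 0 0;-40 0 0 0;0 0 0 0",
)

```text
time_s: 6.4
ee_pos: [0.4887, 0.0693, 0.1799]
ee_rot: [-89.3, -8.7, -95.1]
wrist_force: [8.5, 4.5, -3.4]
finger_gap: 0.132
```

>>> carry_out(
  commands="0 0 0 8.5;0 0 0 8.5;0 0 0 8.5;0 0 0 8.5;0 0 0 8.5;0 0 0 8.5;0 0 0 8.5;0 0 0 8.5;0 0 0 8.5;0 0 0 8.5",
)

```text
time_s: 7.4
ee_pos: [0.4794, 0.0639, 0.1616]
ee_rot: [-80.6, -1.6, 178.6]
wrist_force: [0.5, -0.2, -0.5]
finger_gap: 0.094
```

```bash
python3 -c "
from h import *
plan(.58,.1268,.15,175.3)"
```

```text
t 7.4 now [0.4794 0.0639 0.1616] [-80.56  -1.56 178.59] F [ 0.5 -0.2 -0.5] gap 0.094
total mm tool x -99.0 y 11.6 z -65.4 turn 3.3 rows>= 3
```

The forces and the 9° tilt suggest a hard stop or a contact, so I'll look before moving on.

```bash
python3 -c "
from h import *
a=snap('wrist');b=snap('scene'); save('w3',np.vstack([a[0][:400],np.zeros((0,640,3),np.uint8)])); 
save('w3',np.hstack([cv2.resize(a[0],(400,300)),cv2.resize(b[0][80:380,200:600],(400,300))]))
s=readout.get_state();print(s['qpos'],s['joint_torque'],s['wrist_force'],s['ee_rot'])"
```

```text
[ 12.31631596  14.58135537 103.80620441  -9.66871976  65.71048047
 107.52252955] [-3.57093872e-02 -3.58689630e+01 -2.13267446e+01 -5.98111153e-01
  2.25746725e-01  7.04116076e-01] [ 0.00233245  0.12732476 -0.34226951] [-80.55909928  -1.63675893 178.95932338]
```

View pics/w3.png

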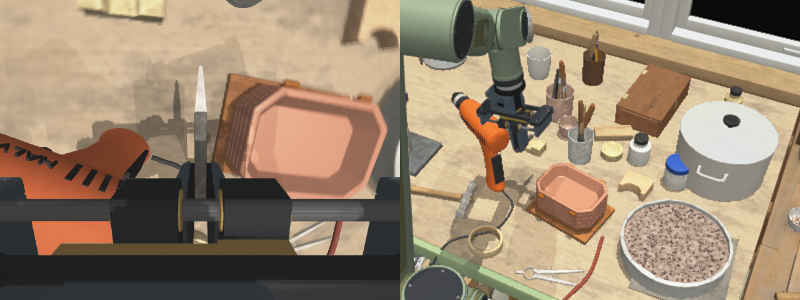

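The right-hand picture shows that the hand ran into the orange heat gun, which stands taller than I had assumed. The punch is still gripped, with its point at about (200,70) in the left half. I'll recompute with the full tool rotation, measure the gun's height and check the punch in the tool frame.

```bash
cat >> h.py <<'E'
from scipy.spatial.transform import Rotation as Ro
def plan(x,y,z,yaw,step=45):
    s=readout.get_state(); R=Ro.from_euler('xyz',s['ee_rot'],degrees=True).as_matrix(); d=np.array([x,y,z])-s['ee_pos']
    t=-((yaw-s['ee_rot'][2]+180)%360-180); q=R.T@d*1e3
    n=max(1,int(np.ceil(np.linalg.norm(d)*1000/step)),int(np.ceil(abs(t)/8.5)))
    print('t',round(s['time_s'],2),'now',s['ee_pos'].round(4),s['ee_rot'].round(2),'F',s['wrist_force'].round(1),'gap',round(s['finger_gap'],3))
    print('total tool mm',q.round(1),'turn %.1f'%t,'rows>=',n,'| per row',(q/n).round(1),'turn %.2f'%(t/n)); print('down 10mm =',(R.T@[0,0,-10]).round(1),'toolx world',R[:,0].round(3))
E
python3 - <<'E'
from h import *
np.set_printoptions(precision=4,suppress=True)
plan(.58,.1268,.15,175.3)
z=np.load('wrist.npz'); W=world(z['d'],z); s=readout.get_state()
R=Ro.from_euler('xyz',s['ee_rot'],degrees=True).as_matrix()
T=(W-s['ee_pos'])@R*1000
for v in range(104,260,16): print(v,T[v,320])
im=z['im'].astype(int); og=(im[...,0]>170)&(im[...,1]<110)&(im[...,2]<60)
P=W[og&(W[...,2]>0.02)]; print('gun',P.min(0),P.max(0))
t=np.load('top.npz'); Wt=world(t['d'],t); i=t['im'].astype(int); og=(i[...,0]>170)&(i[...,1]<110)&(i[...,2]<60); P=Wt[og]; print('gun0',np.percentile(P,[2,98],axis=0))
a=snap('top'); Wt=world(a[1],a[2]); i=a[0].astype(int); og=(i[...,0]>170)&(i[...,1]<110)&(i[...,2]<60); P=Wt[og]; print('gun1',np.percentile(P,[2,98],axis=0))
m=np.zeros((480,640),bool); m[:40,100:290]=1; m&=(W[...,2]>.023)&(W[...,2]<.04); print('vee',cv2.minAreaRect((W[m][:,:2]*1000).astype(np.float32)),W[m].min(0))
E
```

```text
t 7.5 now [0.4794 0.0638 0.1616] [-80.56  -1.64 178.96] F [ 0.   0.1 -0.3] gap 0.092
total tool mm [-99.8  -2.  -65.3] turn 3.7 rows>= 3 | per row [-33.3  -0.7 -21.8] turn 1.22
down 10mm = [-0.3  9.9 -1.6] toolx world [-0.999  0.018  0.029]
104 [-95.7224 161.7494  -0.4414]
120 [-78.8231   0.5147  -0.1059]
136 [-72.2545  -1.054   -0.1426]
152 [-65.668   -2.6367  -0.1793]
168 [-58.9486  -2.9649  -0.2203]
184 [-52.2215  -4.1551  -0.2589]
200 [-45.3113  -4.6052  -0.3008]
216 [-37.8373  -3.0164  -0.3517]
232 [-31.0097  -5.0501  -0.3887]
248 [-23.5079  -4.8464  -0.436 ]
gun [ 0.4939 -0.1412  0.085 ] [0.5588 0.1711 0.3271]
gun0 [[0.4414 0.1114 0.208 ]
 [0.5329 0.2458 0.2262]]
gun1 [[0.4394 0.1168 0.2089]
 [0.5364 0.2493 0.2257]]
vee ((627.8875732421875, 127.4291000366211), (17.77412986755371, 90.66946411132812), 0.25634127855300903) [0.6192 0.0821 0.023 ]
```

```bash
python3 - <<'E'
from h import *
t=np.load('top.npz')
# use first top image (arm out of way)
E
python3 - <<'E'
from h import *
z=np.load('scene.npz')
a=np.load('top.npz'); W=world(a['d'],a).reshape(-1,3); b=W[(a['d']>0).ravel()]
xs=np.arange(.4,.9,.04); ys=np.arange(-.16,.36,.04)
print('max z cm; rows x, cols y',(ys*100).round().astype(int))
for x in xs:
    print('%.2f'%x,[ (lambda p:int(np.percentile(p,95)*100) if len(p) else -1)(b[(abs(b[:,0]-x)<.02)&(abs(b[:,1]-y)<.02),2]) for y in ys])
s=readout.get_state(); R=Ro.from_euler('xyz',s['ee_rot'],degrees=True).as_matrix(); print(s['ee_pos'],R[:,1])
E
```

```text
max z cm; rows x, cols y [-16 -12  -8  -4   0   4   8  12  16  20  24  28  32]
0.40 [1, 9, 9, 8, 6, 60, 60, 59, 58, 2, 0, 0, 0]
0.44 [9, 8, 9, 9, 29, 59, 58, 51, 56, 10, 0, 0, 0]
0.48 [9, 7, 7, 7, 29, 52, 56, 53, 53, 22, 21, 0, 0]
0.52 [9, 9, 9, 9, 29, 41, 54, 53, 52, 22, 22, 21, 0]
0.56 [0, 0, 0, 9, 0, 0, 51, -1, -1, 20, 20, 21, 19]
0.60 [2, 0, 0, 0, 0, 0, -1, -1, -1, 0, 0, 0, 0]
0.64 [3, 0, 0, 9, 8, 0, -1, -1, 3, 0, 0, 0, 29]
0.68 [0, 2, 2, 19, 19, 0, 0, 0, 2, 0, 0, 29, 32]
0.72 [8, 2, 2, 0, 7, 4, 3, 0, 0, 0, 29, 32, 33]
0.76 [8, 2, 2, 2, 3, 4, 8, 8, 0, 28, 31, 32, 32]
0.80 [0, 2, 2, 2, 0, 3, 17, 20, 8, 32, 32, 32, 32]
0.84 [7, 7, 7, 5, 0, 0, 9, 9, 8, 1, 32, 32, 0]
0.88 [7, 7, 7, 7, 0, 0, 0, 0, 0, 0, 0, 30, -1]
[0.47967949 0.0638868  0.1620491 ] [-0.03022815 -0.16335169 -0.9861047 ]
```

The gun hangs at z 0.21-0.22 m over x 0.44-0.58, y>0.11. A tool cup 0.19 m tall stands near (0.68,-0.02), and a roll starts beyond y 0.24 at z≥0.29. I'll rise above all of these, turn so the butt points to +x (gripper clear of the gun), then go to the vee block.

>>> carry_out(
  commands="0 -30 5 0;0 -30 5 0;0 -30 5 0;0 -10 2 0;0 0 0 -8.5;0 0 0 -8.5;0 0 0 -8.5;0 0 0 -8.5;0 0 0 -8.5;0 0 0 -8.5",
)

```text
time_s: 8.55
ee_pos: [0.4784, 0.0629, 0.2556]
ee_rot: [-86.3, -9.2, -128.3]
wrist_force: [0.5, 0.3, -0.8]
finger_gap: 0.096
```

>>> carry_out(
  commands="0 0 0 -8.5;0 0 0 -8.5;0 0 0 -8.5;0 0 0 -8.5;0 0 0 -8.5;0 0 0 -8.5;0 0 0 -8.5;0 0 0 -8.5;0 0 0 -8.5;0 0 0 -8.5",
)

```text
time_s: 9.55
ee_pos: [0.4721, 0.0619, 0.2403]
ee_rot: [-100.0, -3.5, -41.9]
wrist_force: [-0.6, 0.2, -0.3]
finger_gap: 0.093
```

```bash
python3 -c "
from h import *
plan(.682,.1287,.26,-4.7)"
```

```text
t 9.55 now [0.4721 0.0619 0.2403] [-99.99  -3.5  -41.87] F [-0.6  0.2 -0.3] gap 0.093
total tool mm [112.7 -45.6 184.8] turn -37.2 rows>= 5 | per row [22.5 -9.1 37. ] turn -7.43
down 10mm = [-0.6  9.8  1.7] toolx world [ 0.743 -0.666  0.061]
```

>>> carry_out(
  commands="0 -5 0 -8.5;0 -5 0 -8.5;0 -5 0 -8.5;0 -5 0 -8.5;0 -5 0 -3.2;0 0 0 0",
)

```text
time_s: 10.15
ee_pos: [0.4703, 0.0656, 0.2566]
ee_rot: [-100.2, 4.1, -4.5]
wrist_force: [0.2, 1.1, -1.5]
finger_gap: 0.093
```

```bash
python3 -c "
from h import *
plan(.682,.1287,.25,-4.7)"
```

```text
t 10.15 now [0.4703 0.0656 0.2566] [-100.24    4.13   -4.54] F [ 0.2  1.1 -1.5] gap 0.093
total tool mm [205.9 -22.2  76.9] turn 0.2 rows>= 5 | per row [41.2 -4.4 15.4] turn 0.03
down 10mm = [0.7 9.8 1.8] toolx world [ 0.994 -0.079 -0.072]
```

>>> carry_out(
  commands="34 -4 13 0;34 -4 13 0;34 -4 13 0;34 -4 13 0;34 -4 13 0;34 -4 13 0;0 0 0 0;0 0 0 0",
)

```text
time_s: 10.95
ee_pos: [0.6833, 0.1313, 0.2368]
ee_rot: [-100.5, 5.1, -4.6]
wrist_force: [0.2, -0.1, -0.7]
finger_gap: 0.097
```

Run:
```python
from h import *
np.set_printoptions(precision=4,suppress=True)
plan(.682,.1287,.12,-4.7)
im,d,c=snap('wrist'); W=world(d,c); save('w4',im)
s=readout.get_state(); R=Ro.from_euler('xyz',s['ee_rot'],degrees=True).as_matrix()
m=(W[...,2]>.022)&(W[...,2]<.034)&(abs(W[...,0]-.64)<.06)&(abs(W[...,1]-.125)<.07)
print(m.sum(),cv2.minAreaRect((W[m][:,:2]*1000).astype(np.float32)))
v,u=np.where(m); print(u.min(),u.max(),v.min(),v.max())
```

```text
t 10.95 now [0.6833 0.1313 0.2368] [-100.53    5.1    -4.61] F [ 0.2 -0.1 -0.7] gap 0.097
total tool mm [  9.2 114.9  18.7] turn 0.1 rows>= 3 | per row [ 3.1 38.3  6.2] turn 0.03
down 10mm = [0.9 9.8 1.8] toolx world [ 0.993 -0.08  -0.089]
1463 ((642.6915283203125, 126.1061782836914), (90.30227661132812, 40.01877212524414), 85.18921661376953)
307 397 167 209
```

View pics/w4.png

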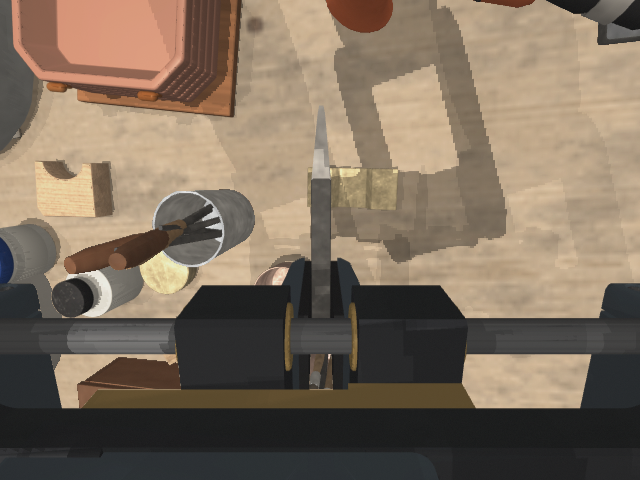

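The block is at (307-397, 167-209), giving centre (0.6427, 0.1261), angle -4.8° and size 90x40 mm, which matches the given sizes. The punch overlies its left part, with its point at (320,105). I'll work out the descent.

```bash
cat > p.py <<'E'
from h import *
import sys
s=readout.get_state(); R=Ro.from_euler('xyz',s['ee_rot'],degrees=True).as_matrix()
a=np.radians(-4.8); mid=np.array([.6427,.1261,0])+.007*np.array([np.cos(a),np.sin(a),0]); mid[2]=float(sys.argv[1])
T=mid-R@[-.0315,-.004,0]; print('TCP target',T.round(4)); print('mid now',(s['ee_pos']+R@[-.0315,-.004,0]).round(4))
plan(*T,-4.7)
E
python3 p.py 0.06
```

```text
TCP target [0.6805 0.1223 0.0533]
mid now [0.6521 0.1345 0.2431]
t 11.0 now [0.683  0.1312 0.2364] [-100.53    5.13   -4.61] F [-0.5  0.3 -1.2] gap 0.094
total tool mm [ 14.6 181.1  24.4] turn 0.1 rows>= 5 | per row [ 2.9 36.2  4.9] turn 0.02
down 10mm = [0.9 9.8 1.8] toolx world [ 0.993 -0.08  -0.089]
```

>>> carry_out(
  commands="3 30 4 0;3 30 4 0;3 30 4 0;2 30 4 0;2 30 4 0;2 20 3 0;0 8 1 0;0 0 0 0;0 0 0 0",
)

```text
time_s: 11.9
ee_pos: [0.6729, 0.1193, 0.0571]
ee_rot: [-100.5, 4.9, -4.7]
wrist_force: [-0.4, -0.2, -0.2]
finger_gap: 0.096
```

```bash
python3 p.py 0.024
```

```text
TCP target [0.6806 0.1223 0.0174]
mid now [0.642  0.1225 0.0637]
t 11.9 now [0.6729 0.1193 0.0571] [-100.48    4.95   -4.68] F [-0.4 -0.2 -0.2] gap 0.096
total tool mm [10.8 37.6 10.6] turn 0.0 rows>= 1 | per row [10.8 37.6 10.6] turn 0.02
down 10mm = [0.9 9.8 1.8] toolx world [ 0.993 -0.081 -0.086]
```

>>> carry_out(
  commands="4 0 2 0;4 4 2 0;2 8 2 0;1 8 2 0;0 0 0 0;0 0 0 0",
)

```text
time_s: 12.5
ee_pos: [0.6857, 0.1238, 0.0374]
ee_rot: [-100.3, 4.5, -4.7]
wrist_force: [-0.4, -0.1, -0.0]
finger_gap: 0.095
```

```bash
python3 p.py 0.023
```

```text
TCP target [0.6806 0.1223 0.0166]
mid now [0.6548 0.1271 0.0438]
t 12.5 now [0.6857 0.1238 0.0374] [-100.34    4.52   -4.65] F [-0.4 -0.1 -0. ] gap 0.095
total tool mm [-3.3 21.2  1.8] turn 0.0 rows>= 1 | per row [-3.3 21.2  1.8] turn 0.05
down 10mm = [0.8 9.8 1.8] toolx world [ 0.994 -0.081 -0.079]
```

>>> carry_out(
  commands="-2 6 0.5 0;-1 6 0.5 0;0 5 1 0;0 2 0 0;0 0 0 0",
)

```text
time_s: 13.0
ee_pos: [0.6804, 0.1226, 0.017]
ee_rot: [-100.4, 4.5, -4.7]
wrist_force: [0.4, 0.2, 0.8]
finger_gap: 0.097
```

```bash
python3 p.py 0.022
```

```text
TCP target [0.6806 0.1223 0.0156]
mid now [0.6495 0.1259 0.0235]
t 13.0 now [0.6804 0.1226 0.017 ] [-100.35    4.55   -4.66] F [0.4 0.2 0.8] gap 0.097
total tool mm [ 0.4  1.5 -0.1] turn 0.0 rows>= 1 | per row [ 0.4  1.5 -0.1] turn 0.04
down 10mm = [0.8 9.8 1.8] toolx world [ 0.994 -0.081 -0.079]
```

>>> carry_out(
  commands="0 1.5 0 0;0 1.5 0 0;0 0 0 0",
)

```text
time_s: 13.3
ee_pos: [0.6807, 0.1227, 0.0174]
ee_rot: [-100.3, 4.4, -4.7]
wrist_force: [0.3, -0.2, -0.3]
finger_gap: 0.092
```

>>> carry_out(
  commands="0 0 0 0;0 0 0 0;0 0 0 0",
  jaw=0.3,
)

```text
time_s: 13.6
ee_pos: [0.6812, 0.1225, 0.0176]
ee_rot: [-100.3, 4.4, -4.7]
wrist_force: [-0.5, 0.3, 0.5]
finger_gap: 0.291
```

>>> carry_out(
  commands="0 -10 -2 0;0 -20 -4 0;0 -40 -8 0;0 -45 -8 0;0 -45 -8 0;0 0 0 0;0 0 0 0",
)

```text
time_s: 14.3
ee_pos: [0.6932, 0.1202, 0.1876]
ee_rot: [-100.3, 4.5, -4.7]
wrist_force: [-0.3, 0.6, -0.4]
finger_gap: 0.299
```

Run:
```python
from h import *
np.set_printoptions(precision=4,suppress=True)
plan(.6,.05,.3,-4.7)
im,d,c=snap('wrist'); W=world(d,c); save('w5',im[:360])
m=(W[...,2]>.018)&(W[...,2]<.034)&(abs(W[...,0]-.64)<.08)&(abs(W[...,1]-.125)<.07)
print(m.sum(),cv2.minAreaRect((W[m][:,:2]*1000).astype(np.float32)))
```

```text
t 14.3 now [0.6932 0.1202 0.1876] [-100.33    4.53   -4.68] F [-0.3  0.6 -0.4] gap 0.299
total tool mm [-95.8 -89.5 -95.1] turn 0.0 rows>= 4 | per row [-23.9 -22.4 -23.8] turn 0.00
down 10mm = [0.8 9.8 1.8] toolx world [ 0.994 -0.081 -0.079]
4411 ((643.2149658203125, 126.36470794677734), (93.46135711669922, 85.88805389404297), 46.44414520263672)
```

View pics/w5.png

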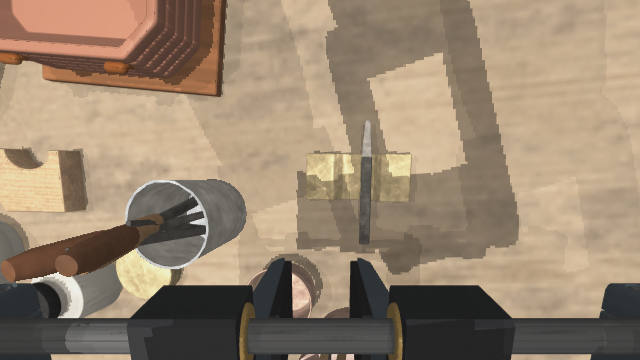

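The punch lies in the notch from its point at (367,122) to its butt at (364,243), overhanging both ends, with the block at (307-411, 152-203). I'll check its numbers, and the tool tilt, before the tray.

Run:
```python
from h import *
np.set_printoptions(precision=4,suppress=True)
z=np.load('wrist.npz'); e=ray(z,[[367,122],[364,243]],.023); d=e[0]-e[1]; L=np.hypot(*d); mid=e[1]+d/L*.054
a=np.radians(-4.8); r=mid-np.array([.6427,.1261]); print(e,L,'mid in vee',r@[np.cos(a),np.sin(a)],r@[-np.sin(a),np.cos(a)],'ang',np.degrees(np.arctan2(*d[::-1])))
W=world(z['d'],z)
for v in range(130,245,12): print(v,W[v,364:368,2].mean().round(4),end='; ')
# tray corners
c=np.array([.4772,-.080]);t=np.radians(-10.3);R=np.array([[np.cos(t),-np.sin(t)],[np.sin(t),np.cos(t)]])
print([ (c+R@q).round(4) for q in np.array([[.0458,.0688],[.0458,-.0688],[-.0458,-.0688],[-.0458,.0688]])])
print(readout.get_state()['qpos'])
```

```text
[[0.598  0.137 ]
 [0.7019 0.1297]] 0.10415938035821308 mid in vee 0.00471580724314451 0.007852329589018747 ang 175.97983532543228
130 0.0194; 142 0.0202; 154 0.0211; 166 0.0219; 178 0.0216; 190 0.0219; 202 0.0219; 214 0.0217; 226 0.0217; 238 0.0221; [array([ 0.5346, -0.0205]), array([ 0.51  , -0.1559]), array([ 0.4198, -0.1395]), array([ 0.4444, -0.0041])]
[ 12.9257  35.2347  66.0227  -8.5176  86.145  -71.6708]
```

The punch is level in the notch: its top is at z≈0.022, its middle is at x≈+5 mm and y within +8 mm, and its direction is under 1° off. The remaining tool tilt of about 11° leans the fingertips towards -y. At corner 1 that tilt favours raising corner 1 against corner 3, so I'll grip there.

>>> carry_out(
  commands="-5 -40 -6 0;-5 -40 -6 0;-5 -15 0 0;0 0 0 0",
)

```text
time_s: 14.75
ee_pos: [0.6838, 0.1255, 0.281]
ee_rot: [-100.6, 5.2, -4.7]
wrist_force: [-0.0, 0.2, -0.7]
finger_gap: 0.303
```

```bash
python3 -c "
from h import *
plan(.49,-.14,.27,-4.7)"
```

```text
t 14.75 now [0.6838 0.1255 0.281 ] [-100.55    5.23   -4.7 ] F [-0.   0.2 -0.7] gap 0.303
total tool mm [-169.7   77.5 -270.9] turn -0.0 rows>= 8 | per row [-21.2   9.7 -33.9] turn -0.00
down 10mm = [0.9 9.8 1.8] toolx world [ 0.992 -0.082 -0.091]
```

>>> carry_out(
  commands="-17 7 -27 0;-17 7 -27 0;-17 7 -27 0;-17 7 -27 0;-17 7 -27 0;-17 7 -27 0;-17 7 -27 0;-17 7 -27 0;-17 7 -27 0;-17 7 -27 0",
)

```text
time_s: 15.75
ee_pos: [0.4767, -0.1448, 0.2542]
ee_rot: [-100.7, 7.5, -4.3]
wrist_force: [0.6, 0.1, 0.3]
finger_gap: 0.301
```

>>> carry_out(
  commands="0 0 0 8.5;0 0 0 8.5;0 0 0 8.5;0 0 0 8.5;0 0 0 8.5;0 0 0 8.5;0 0 0 8.5;0 0 0 8.5;0 0 0 8.5;0 0 0 8.5",
)

```text
time_s: 16.75
ee_pos: [0.4606, -0.1473, 0.2322]
ee_rot: [-100.8, -9.6, -89.0]
wrist_force: [-0.7, -0.4, 0.7]
finger_gap: 0.302
```

>>> carry_out(
  commands="0 0 0 8.5;0 0 0 8.5;0 0 0 8.5;0 0 0 8.5;0 0 0 8.5;0 0 0 8.5;0 0 0 4;0 0 0 0",
)

```text
time_s: 17.55
ee_pos: [0.4502, -0.1457, 0.2147]
ee_rot: [-89.4, -15.6, -145.9]
wrist_force: [-0.3, 0.1, -0.2]
finger_gap: 0.298
```

Run:
```python
from h import *
np.set_printoptions(precision=4,suppress=True)
plan(.51,-.1559,.13,-145.3)
s=readout.get_state(); R=Ro.from_euler('xyz',s['ee_rot'],degrees=True).as_matrix(); print('tooly',R[:,1],'toolz',R[:,2])
im,d,z=snap('wrist'); W=world(d,z); save('w6',im)
hm=(W[...,2]>.0885)&(W[...,2]<.1)&(abs(W[...,0]-.477)<.11)&(abs(W[...,1]+.08)<.11)
P=W[hm]; print(hm.sum(),cv2.minAreaRect((P[:,:2]*1000).astype(np.float32)))
```

```text
t 17.55 now [ 0.4502 -0.1457  0.2147] [ -89.35  -15.63 -145.91] F [-0.3  0.1 -0.2] gap 0.298
total tool mm [-65.   70.2  41.1] turn -0.6 rows>= 3 | per row [-21.7  23.4  13.7] turn -0.20
down 10mm = [-2.7  9.6 -0.1] toolx world [-0.797 -0.54   0.269]
tooly [-0.2168 -0.1604 -0.963 ] toolz [ 0.563  -0.8264  0.0109]
9709 ((475.35302734375, -80.25080871582031), (170.3885955810547, 136.27835083007812), 79.82125854492188)
```

View pics/w6.png

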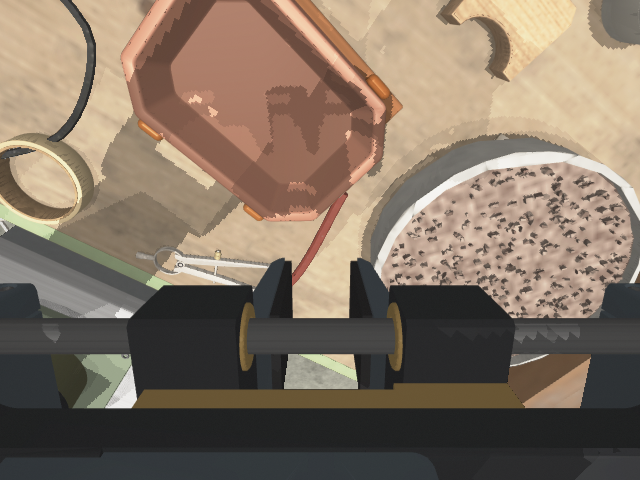

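The tray and corner 1 are clear: the near cut corner is at about (350,185) and its rim is free of wax. The tool tilt is now wholly in the pads' plane, since the jaw axis is level (z 0.01), and this suits the corner bar. I'll approach.

>>> carry_out(
  commands="-15 0 10 0;-15 0 10 0;-11 10 12 0;-12 30 10 0;-10 25 0 0;0 0 0 0;0 0 0 0",
)

```text
time_s: 18.3
ee_pos: [0.5085, -0.1566, 0.128]
ee_rot: [-89.9, -16.0, -145.0]
wrist_force: [-0.4, 0.4, 0.4]
finger_gap: 0.304
```

Run:
```python
from h import *
np.set_printoptions(precision=4,suppress=True)
plan(.5095,-.156,.088,-145.3)
im,d,z=snap('wrist'); W=world(d,z); save('w7',im)
hm=(W[...,2]>.0895)&(W[...,2]<.1)&(abs(W[...,0]-.477)<.1)&(abs(W[...,1]+.08)<.11)
P=W[hm][:,:2]-[.477,-.08]; t=np.radians(-10.3); Q=P@np.array([[np.cos(t),-np.sin(t)],[np.sin(t),np.cos(t)]]); 
for nm,k in (('+x',0),('-y',1)): print(nm,np.percentile(Q[:,k],[.5,1,99,99.5])*1000)
f=Q@[.7071,-.7071]; print('diag',np.percentile(f,[99,99.5,99.9])*1000,'expect 85.5 outer')
```

```text
t 18.3 now [ 0.5085 -0.1566  0.128 ] [ -89.94  -16.   -145.03] F [-0.4  0.4  0.4] gap 0.304
total tool mm [-12.2  38.1   0.1] turn 0.3 rows>= 1 | per row [-12.2  38.1   0.1] turn 0.27
down 10mm = [-2.8  9.6 -0. ] toolx world [-0.788 -0.551  0.276]
+x [-62.3274 -61.6391  60.3466  60.4679]
-y [-83.3986 -82.2441  83.1568  83.5321]
diag [83.176  83.9191 84.537 ] expect 85.5 outer
```

View pics/w7.png

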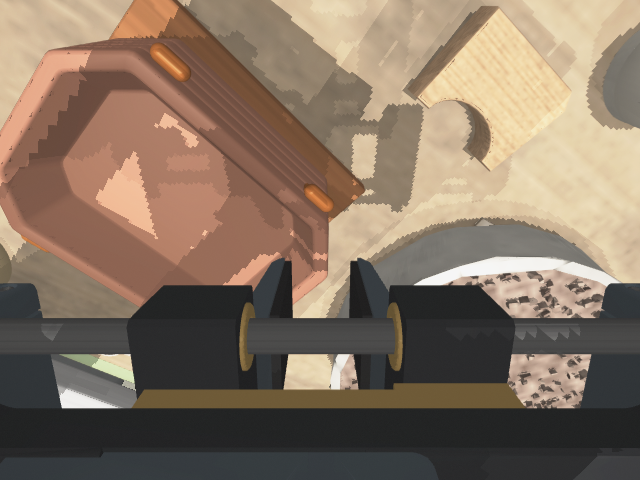

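The cut-corner bar comes vertically to (325,245), heading between the two pads (290 and 350). The fit agrees within about 1 mm, so I'll descend.

>>> carry_out(
  commands="-3 10 0 0;-3 10 0 0;-3 9 0 0;-2 5 0 0;0 0 0 0;0 0 0 0",
)

```text
time_s: 18.95
ee_pos: [0.5104, -0.156, 0.0924]
ee_rot: [-89.7, -15.8, -145.0]
wrist_force: [-0.2, -0.5, -0.5]
finger_gap: 0.304
```

```bash
python3 -c "
from h import *
plan(.509,-.156,.087,-145.3)"
```

```text
t 18.95 now [ 0.5104 -0.156   0.0924] [ -89.72  -15.78 -145.04] F [-0.2 -0.5 -0.5] gap 0.304
total tool mm [-0.3  5.6 -0.8] turn 0.3 rows>= 1 | per row [-0.3  5.6 -0.8] turn 0.26
down 10mm = [-2.7  9.6 -0. ] toolx world [-0.789 -0.551  0.272]
```

>>> carry_out(
  commands="-1 5 -0.5 0;0 2 0 0;0 0 0 0",
)

```text
time_s: 19.25
ee_pos: [0.5097, -0.1563, 0.0854]
ee_rot: [-89.7, -15.7, -145.1]
wrist_force: [0.0, 0.5, 0.1]
finger_gap: 0.299
```

>>> carry_out(
  commands="0 0 0 0;0 0 0 0;0 0 0 0;0 0 0 0;0 0 0 0",
  jaw=0,
  squeeze=22,
)

```text
time_s: 19.75
ee_pos: [0.5077, -0.1553, 0.0854]
ee_rot: [-89.9, -15.9, -145.0]
wrist_force: [-0.4, 0.1, 0.6]
finger_gap: 0.139
```

>>> carry_out(
  commands="0 0 0 0;0 0 0 0;0 0 0 0",
)

```text
time_s: 20.05
ee_pos: [0.5077, -0.1553, 0.0854]
ee_rot: [-89.9, -15.9, -145.0]
wrist_force: [-0.5, 0.2, 0.5]
finger_gap: 0.135
```

Run:
```python
from h import *
s=readout.get_state(); R=Ro.from_euler('xyz',s['ee_rot'],degrees=True).as_matrix()
c=np.array([.4765,-.080]);t=np.radians(-10.3);Q=np.array([[np.cos(t),-np.sin(t)],[np.sin(t),np.cos(t)]])
d=Q.T@(s['ee_pos'][:2]-c)*1e3-[45.8,-68.8]
print('off: outward',d@[.707,-.707],'along bar(+x+y)',d@[.707,.707], s['finger_gap'],s['ee_pos'],s['ee_rot'],s['wrist_force'],s['moment'],'toolx in tray',Q.T@R[:2,0],'jaw z',R[:,2])
```

```text
off: outward -1.3524343163399262 along bar(+x+y) -0.9612351707385247 0.1354334139249683 [ 0.50769992 -0.15531566  0.08539193] [ -89.92832996  -15.88754658 -144.974793  ] [-0.54323492  0.22941303  0.51894233] [0.29221849 0.10251444 0.09604459] toolx in tray [-0.67622478 -0.68394509] jaw z [ 0.57421673 -0.81870245  0.0012031 ]
```

The gap reads 12.4 mm rather than 9, so a pad edge may be catching the sloping wall or the next bar. I'll regrip slightly higher and better centred.

>>> carry_out(
  commands="0 0 0 0;0 0 0 0;-1 -2 1 0;0 -2 0.5 0;0 0 0 0",
  jaw=0.25,
)

```text
time_s: 20.55
ee_pos: [0.5116, -0.156, 0.0896]
ee_rot: [-89.8, -15.8, -145.1]
wrist_force: [-1.2, 0.2, 0.2]
finger_gap: 0.251
```

>>> carry_out(
  commands="0 0 0 0;0 0 0 0;0 0 0 0;0 0 0 0;0 0 0 0",
  jaw=0,
  squeeze=22,
)

```text
time_s: 21.05
ee_pos: [0.5096, -0.1546, 0.0895]
ee_rot: [-90.1, -15.9, -145.0]
wrist_force: [-1.6, 1.1, -0.2]
finger_gap: 0.129
```

>>> carry_out(
  commands="0 3 0 0;0 0 0 0;0 0 0 0;0 0 0 0;0 0 0 0",
  jaw=0.2,
)

```text
time_s: 21.55
ee_pos: [0.5092, -0.156, 0.0869]
ee_rot: [-89.9, -15.9, -145.0]
wrist_force: [-2.8, 0.6, 1.4]
finger_gap: 0.199
```

>>> carry_out(
  commands="0 0 0 0;0 0 0 0;0 0 0 0;0 0 0 0;0 0 0 0",
  jaw=0,
  squeeze=25,
)

```text
time_s: 22.05
ee_pos: [0.5084, -0.1553, 0.0868]
ee_rot: [-90.1, -16.0, -145.0]
wrist_force: [-2.0, 0.4, 1.0]
finger_gap: 0.13
```

>>> carry_out(
  commands="1 -3 0 0;1 -3 0 0;1 -3 0 0;1 -3 0 0;1 -3 0 0",
)

```text
time_s: 22.55
ee_pos: [0.5074, -0.1553, 0.1019]
ee_rot: [-90.2, -16.0, -144.9]
wrist_force: [-1.8, 1.9, -2.3]
finger_gap: 0.117
```

```bash
cat > c.py <<'E'
from h import *
im,d,z=snap('top'); W=world(d,z)
m=np.zeros((480,640),bool); m[225:310,330:425]=1; m&=(d>0)
s=readout.get_state(); print(s['time_s'],s['ee_pos'].round(4),s['ee_rot'].round(1),s['wrist_force'].round(1),s['finger_gap'])
for n,q in zip('0123',[[ 0.5346,-0.0205],[0.51,-0.1559],[0.4198,-0.1395],[0.4444,-0.0041]]):
    p=W[m&(np.hypot(W[...,0]-q[0],W[...,1]-q[1])<.016)]; print(n,len(p),np.percentile(p[:,2],[60,75,90]).round(4))
save('top_c',cv2.resize(im[200:330,300:460],None,fx=4,fy=4))
E
python3 c.py
```

```text
22.6 [ 0.5075 -0.1554  0.1025] [ -90.2  -16.  -145. ] [-2.5  1.6 -0.8] 0.11816880437116944
0 72 [0.0996 0.1012 0.1031]Traceback (most recent call last):
  File "c.py", line 6, in <module>
    p=W[m&(np.hypot(W[...,0]-q[0],W[...,1]-q[1])<.016)]; print(n,len(p),np.percentile(p[:,2],[60,75,90]).round(4))
                                                                        ~~~~~~~~~~~~~^^^^^^^^^^^^^^^^^^^
    return _quantile_unchecked(
        a, q, axis, out, overwrite_input, method, keepdims, weights)
    return _ureduce(a,
                    func=_quantile_ureduce_func,
    ...<5 lines>...
                    overwrite_input=overwrite_input,
                    method=method)
    r = func(a, **kwargs)
    result = _quantile(arr,
                       quantiles=q,
    ...<2 lines>...
                       out=out,
                       weights=wgt)
    slices_having_nans = np.isnan(arr[-1, ...])
                                  ~~~^^^^^^^^^
IndexError: index -1 is out of bounds for axis 0 with size 0
```

```bash
cat > c.py <<'E'
from h import *
np.set_printoptions(precision=4,suppress=True)
s=readout.get_state(); im,d,z=snap('wrist'); W=world(d,z); save('w8',im[:360])
print(s['time_s'],s['ee_pos'].round(4),s['ee_rot'].round(1),s['wrist_force'].round(1),s['finger_gap'])
# the rim: copper points; floor plane fit from large smooth interior
for n,q in zip('0123',[[ 0.5346,-0.0205],[0.51,-0.1559],[0.4198,-0.1395],[0.4444,-0.0041]]):
    p=W[(d>0)&(np.hypot(W[...,0]-q[0],W[...,1]-q[1])<.016)&(W[...,2]<.125)]; print(n,len(p),np.percentile(p[:,2],[60,75,90,97]).round(4) if len(p) else '')
E
python3 c.py
```

```text
22.6 [ 0.5075 -0.1554  0.1025] [ -90.2  -16.  -145. ] [-2.5  1.6 -0.8] 0.11816880437116944
0 5776 [0.0973 0.099  0.1001 0.101 ]
1 1998 [0.1079 0.1085 0.1091 0.1128]
2 0 
3 1469 [0.0815 0.0834 0.0861 0.0882]
```

View pics/w8.png

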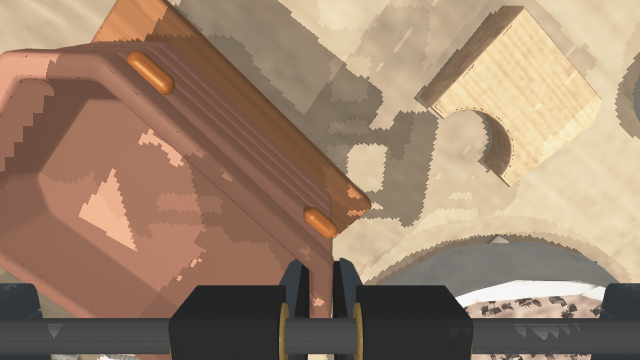

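Corner 1 has risen about 15.5 mm (z≈0.109) while the tray is visibly tilted and corner 3 is still down at (10,60). Corner 0 is at half height. I'll tighten and lift clear.

>>> carry_out(
  commands="0 0 0 0;0 0 0 0;0 0 0 0;1 -3 0 0;1 -3 0 0;1 -4 0 0;2 -6 0 0;2 -8 0 0;3 -10 0 0;3 -10 0 0",
  squeeze=60,
)

```text
time_s: 23.65
ee_pos: [0.5092, -0.1566, 0.1519]
ee_rot: [-89.9, -15.9, -145.0]
wrist_force: [0.7, -0.5, -2.2]
finger_gap: 0.106
```

>>> carry_out(
  commands="3 -10 0 0;4 -13 0 0;5 -15 0 0;3 -10 0 0;0 0 0 0;0 0 0 0",
)

```text
time_s: 24.25
ee_pos: [0.5094, -0.1574, 0.2096]
ee_rot: [-89.6, -15.5, -145.1]
wrist_force: [-0.3, 0.0, -1.7]
finger_gap: 0.11
```

```bash
cat > c2.py <<'E'
from h import *
np.set_printoptions(precision=4,suppress=True)
plan(.4925,-.437,.19,-145)
im,d,z=snap('wrist'); W=world(d,z); save('w9',im)
a,b,c=snap('top'); save('t9',cv2.resize(a[180:340,300:540],(800,533)))
s=readout.get_state()
# floor plane: smooth copper points in front of gripper
hs=cv2.cvtColor(im,cv2.COLOR_RGB2HSV); cop=(hs[...,0]<12)&(hs[...,1]>60)&(d>0)&(W[...,2]>s['ee_pos'][2]-.05)&(W[...,2]<s['ee_pos'][2]+.05)
cop[280:]=0; P=W[cop]
rng=np.random.default_rng(0); best=0
for _ in range(400):
    q=P[rng.choice(len(P),3,False)]; n=np.cross(q[1]-q[0],q[2]-q[0]); 
    if np.linalg.norm(n)<1e-5: continue
    n/=np.linalg.norm(n); n*=np.sign(n[2])
    k=(abs((P-q[0])@n)<.0015)&(n[2]>.85)
    if k.sum()>best: best=k.sum(); B=k
Q=P[B]; u,sv,vt=np.linalg.svd(Q-Q.mean(0),full_matrices=False); n=vt[2]*np.sign(vt[2][2])
print('plane',best,len(P),'normal',n,'tilt',np.degrees(np.arccos(n[2])),'mean',Q.mean(0),'ext',np.ptp(Q,axis=0))
E
python3 c2.py
```

```text
t 24.25 now [ 0.5094 -0.1574  0.2096] [ -89.58  -15.53 -145.14] F [-0.3  0.  -1.7] gap 0.11
total tool mm [162.1  67.  219.3] turn -0.1 rows>= 7 | per row [23.2  9.6 31.3] turn -0.02
down 10mm = [-2.7  9.6 -0.1] toolx world [-0.791 -0.551  0.268]
plane 26177 54607 normal [-0.0665  0.1068  0.9921] tilt 7.227970621005375 mean [ 0.4867 -0.0697  0.1765] ext [0.0922 0.1321 0.0182]
```

View pics/w9.png

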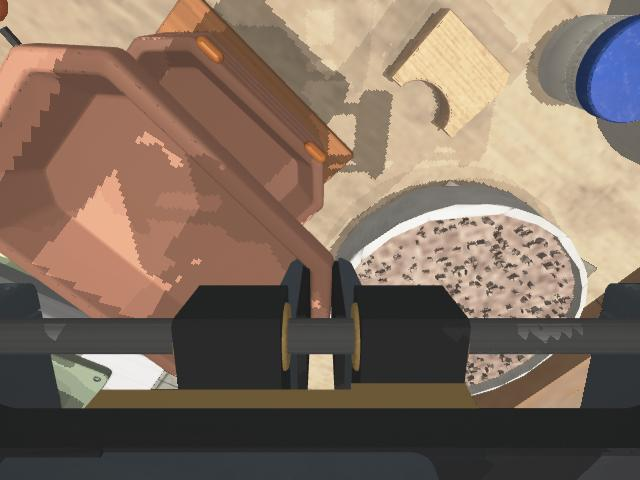

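The tray is free of the nest and held at the corner, and the nest is in place at (130-350, 0-215). The floor plane shows a tilt of 7.2°, inside the 15° limit. Next I'll carry it over the pan smoothly.

>>> carry_out(
  commands="4 2 6 0;8 3 12 0;12 4 17 0;14 5 20 0;16 5 22 0;16 5 22 0;16 5 22 0;16 5 22 0;16 5 22 0;12 5 17 0",
)

```text
time_s: 25.35
ee_pos: [0.4971, -0.4007, 0.1961]
ee_rot: [-90.1, -16.0, -144.9]
wrist_force: [0.4, 0.3, -2.0]
finger_gap: 0.109
```

```bash
sed -i 's/plan(.4925,-.437,.19,-145)/plan(.4918,-.4359,.175,-145)/' c2.py; python3 c2.py
```

```text
t 25.35 now [ 0.4971 -0.4007  0.1961] [ -90.08  -16.04 -144.92] F [ 0.4  0.3 -2. ] gap 0.109
total tool mm [17.8 27.1 25.8] turn 0.1 rows>= 1 | per row [17.8 27.1 25.8] turn 0.08
down 10mm = [-2.8  9.6  0. ] toolx world [-0.786 -0.552  0.276]
plane 25937 54104 normal [-0.055   0.1048  0.993 ] tilt 6.798851791555542 mean [ 0.4739 -0.3142  0.1636] ext [0.0914 0.1315 0.018 ]
```

>>> carry_out(
  commands="6 7 8 0;6 7 8 0;4 6 5 0;2 2 2 0;0 0 0 0;0 0 0 0;0 0 0 0",
)

```text
time_s: 26.15
ee_pos: [0.4887, -0.4362, 0.1759]
ee_rot: [-90.3, -16.1, -145.0]
wrist_force: [-0.2, -0.4, -1.9]
finger_gap: 0.104
```

```bash
python3 c2.py
python3 - <<'E'
from h import *
t=np.load('top.npz');im=t['im'];W=world(t['d'],t)
def bl(n,u0,u1,v0,v1,zl,zh):
    m=np.zeros((480,640),bool); m[v0:v1,u0:u1]=1; m&=(W[...,2]>zl)&(W[...,2]<zh)
    p=W[m]; print(n,m.sum(),cv2.minAreaRect((p[:,:2]*1000).astype(np.float32)))
bl('tray',410,525,215,325,.115,.19); bl('nest',335,425,225,300,.072,.095); bl('vee+punch',285,332,190,240,.0215,.06)
E
```

```text
t 26.15 now [ 0.4887 -0.4362  0.1759] [ -90.33  -16.15 -144.98] F [-0.2 -0.4 -1.9] gap 0.104
total tool mm [-2.9  0.1  1.5] turn 0.0 rows>= 1 | per row [-2.9  0.1  1.5] turn 0.02
down 10mm = [-2.8  9.6  0.1] toolx world [-0.787 -0.551  0.278]
plane 26174 54603 normal [-0.0508  0.1029  0.9934] tilt 6.587932985448904 mean [ 0.4655 -0.3491  0.1436] ext [0.0917 0.1318 0.018 ]
tray 858 ((480.34735107421875, -308.88299560546875), (71.86874389648438, 130.73806762695312), 55.713722229003906)
nest 754 ((476.2901611328125, -82.80674743652344), (170.2855682373047, 136.56573486328125), 79.86560821533203)
vee+punch 296 ((643.8659057617188, 122.6220703125), (91.8702392578125, 84.34954071044922), 48.25864028930664)
```

```bash
python3 -c "
from rig import ticket,readout
s=readout.get_state();print(s['joint_vel'].round(2),s['finger_gap']);print(ticket.hand_in())"
```

```text
[-0.06  0.07 -0.16 -0.02 -0.04 -0.02] 0.10735606355294328
the job is handed in; nothing more can be done
None
```

The job is handed in at about 26 s with the tray held over the pan and the punch in the vee block. All my last checks were inside the limits, but no verdict was reported.

**What I did**
- **Punch:** I laid it in the notch of the brass vee block with both ends overhanging.
- **Peel:** I peeled the top tray from corner 1, which rose about 15 mm while the far side stayed low. I did not measure corner 3 directly, because little of it was in view.
- **Carry:** I then carried the tray over the pitch pan, gripped at corner 1 with 60 N.

**Last checks**

| Item | Measured | Limit |
|---|---|---|
| Tray tilt | about 6.6° | 15° |
| Tray centre from pan centre (worked out from the gripper position) | about 3 mm | 40 mm |
| Tray centre above pan rim | about 96 mm | 45–165 mm |
| Nest shift | about 0.1 mm | 30 mm |
| Punch middle along the notch | +5 mm | ±22 mm |
| Punch middle across the notch | about +8 mm | ±14 mm |
| Punch direction off the notch | about 1° | 17° |

**What went wrong or disagreed**
- **Heat gun:** The hand bumped the hanging heat gun once on the way to the vee block, with about 10 N. By the top camera the gun moved only a few millimetres. The tool stayed tilted by 9–16° from then on, so I planned the later moves with that tilt.
- **Corner grip:** The gap at the corner first read 12.4 mm instead of 9 mm. I regripped, and it closed to about 10 mm once lifted.
- **Final view:** The last top-camera picture could not be viewed because the 12-picture limit was reached. The final state was checked from depth and calibration only.

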